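# Show the two repair parts, then release the parts case

### The arm

A 6-joint arm with a two-finger parallel gripper is mounted at the origin on the work surface. World frame = base frame: x ahead of the robot, y to its left, z up, the work surface at z = 0. Lengths are in m, angles in rad, forces in N, time in s.
With the tool pointing down it reaches from about 0.35 to 0.85 m from the base axis. Payload 8.1 kg.
Tool frame: the origin (TCP) lies at the very end of the fingers, on their centre line; the grasp point (between the pads) lies 19 mm behind it; z points along the fingers, y is the direction in which the jaws open and shut (so a half turn about z gives the same grasp; the last joint's range is limited). The gripper opens to 93 mm and grips with 3 to 60 N. Pads are 15 mm wide; open, the fingers measure 128 mm over their backs; the gripper's body (75 mm by 188 mm) begins 65 mm behind the grasp point.
Start: joints at [-0.085, 0.13, 1.488, -0, 1.523, -0.085], TCP at [0.6, 0, 0.219] pointing down, gripper open.
Joint ranges: [-2.96, 2.96], [-0.89, 2.26], [0.02, 2.5], [-1.34, 4.48], [0, 2.73], [-2.66, 2.66]. Speed limits (rad/s): [2.39, 2.39, 2.79, 3.14, 3.14, 3.14].

### API

Orientations are given as a rotation vector (axis times angle).
In Python, from plant import read_state, read_camera, close_job gives the robot as it stands.
- The arm moves only by the tool jog_arm, never from a script. Its argument "motion" is one flat list of numbers, 7 for each row, row after row: the opening, from 0 (shut) to 1 (fully open), then the shift along the tool's x, y, z scaled (see below), then the turn, a rotation vector about the tool's x, y, z scaled (see below). A call has 1 to 8 rows; each row is the pose to reach, as a shift and turn from the pose measured when the call began, along the tool's axes at that moment; what a row does not reach only later rows make up. The controller multiplies each number of a shift by 0.5 m and each number of a turn by 90 degrees. A row lasts 1/10 s, in which the tool goes at most 50 mm and 8.59 degrees, less where a joint would pass 70% of its speed; a pose out of reach is approached as far as the arm can. A call with a number of a shift or a turn outside -1 to 1 is refused whole. A call with a gripper value outside its range is refused whole. The fingers move at their own pace and stop on an object; "grip_force" is the grip in N (left out, the last holds). Time passes only in rows, so rows that repeat a pose let the fingers close. It gives the time, the measured TCP pose, the force and the opening at its end, in the units of the state.
- read_state(): the state, without advancing time (a new reading comes with each control period).
- read_camera(name): name is "scene" or "side" or "wrist"; returns a dict with "frame" (420x560x3 uint8, red, green, blue), "vertical_fov" (degrees; the focal length in pixels is half the picture's height over the tangent of half this angle, whatever the lens; pixels are square), "cx", "cy" (the principal point, pixels), "world_from_camera" (4x4, takes a point from camera to world coordinates); the wrist camera has in their place "hand_eye" (4x4, takes a point from camera to tool coordinates, whose origin is the TCP and whose axes are the flange's). Camera axes: x right, y down, z forward; pixel columns grow to the right and rows downward; lengths in m; the calibration is good to about 2 mm. The wrist camera is an equidistant fisheye: a pixel r from the principal point sees the ray r / f radians off the axis. A picture is of the moment at which its call begins: read the wrist's pose just before it. There is no depth.
- close_job(): hands the job in, once; it reports no verdict.
The state is a dict: "t": time; "q": joint angles; "dq": joint speeds; "joint_torque": joint torques, N m; "tool_pos": TCP position; "orientation": TCP orientation; "force": force on the tool from outside, world axes, zero at the start; "wrist_torque": the same for the moment, N m; "opening": finger opening in m.
Only numpy, scipy, OpenCV 4.12 (cv2) and the standard library are available. Lean on these libraries where they do the work, as an engineer would, in place of code of your own. Each camera call takes 0.05 s, during which the arm holds its last target.

### The job

Show me the two parts for the tap repair by pointing at them with the fingertips: first the tall slim ceramic disc cartridge (the one with the thin spindle), then the stainless connector nut (the one with the narrow ferrule standing up from its hexagon), stopping just above the top of each, at most about 4 cm away and without touching it, for two full seconds. Then press the release button of the parts case fully down with the fingertips so that the lid comes ajar for me to put them in, and move clear; do not open the lid by hand, pick nothing up, and leave everything else where it is.

Things in the scene. Friction and masses are not known exactly. Their poses are not given: they have to be found in the camera images.
- slim_cartridge: the slim ceramic disc cartridge, standing upright and loose: brass and white ceramic, 30 mm over its hexagon, 66 mm high in all, with a thin round spindle (9 mm diameter, top 20 mm) pointing up; origin at the centre of its underside, z up
- slim_tip (a point): the top of the slim cartridge's spindle, 66 mm above the surface; z up
- connector_nut: the stainless flexible-connector nut, standing upright and loose: a steel hexagon 38 mm over its faces and 24 mm high, a collar, and a narrow ferrule (20 mm diameter) rising from it to 50 mm in all; origin at the centre of its underside, z up
- nut_top (a point): the centre of the top of the nut's ferrule, 50 mm above the surface; z up
- parts_case: the plastic parts case, fixed to the shelf: 140 (x) x 150 (y) x 62 mm high, without the button; origin at the centre of its underside; its -x side is the front. The rear 80 mm is under the lid (hinged along the rear edge, front edge 10 mm in front of the origin); the front 60 mm is a solid deck 48 mm high that carries the release button
- release_button: the case's press button, a grey rounded block 24 (x) x 40 (y) mm on the deck, 45 mm in front of the case's origin; it goes straight down 6 mm against about 4 to 5 N and stays down, lifting the lid ajar as it goes
- release_top (a point): the centre of the button's top face, 66 mm above the shelf before it is pressed, 60 mm when fully down
- case_lid: the lid of the case, grey, 80 x 150 mm, top at 62 mm above the shelf when shut; its origin is at the middle of its hinged rear edge, 50 mm above the shelf, its z axis upright when shut. It moves with the button and stays where the button leaves it: shut and level at first, tilted 0.21 rad when the button is fully down (its front edge is then about 17 mm up)
- squat_cartridge: squat tap cartridge, bystander: brass and ceramic, 44 mm diameter, 36 mm high, with a short flat stub on top; origin at the centre of its underside, z up
- flat_locknut: flat steel hexagonal locknut with a wide hole, lying flat, bystander: 46 mm over its faces, 10 mm high; origin at the centre of its underside
- soap_dish: open rectangular chrome soap dish, bystander: 85 x 125 x 22 mm; origin at the centre of its underside
- plunger_handle: plunger handle lying along its x axis, bystander: black ribbed rubber grip (towards -x) on a wooden rod, 350 mm long, 32 mm high; origin on the surface under its middle
- paste_jar: white jar with a steel cap, bystander: 68 mm diameter, 75 mm high; origin at the centre of its underside
- tape_spool: white ring-shaped spool lying flat, bystander: 52 mm diameter, 14 mm high; origin at the centre of its underside
Mind the look-alikes: they are no part of the job. Leave any purple look-alike of the slim_cartridge alone. Leave any green look-alike of the connector_nut alone.

How it is judged:
On the way, in this order (a step that is already met when the one before it is completed fails the run):
1. the fingertips dwell just above the slim cartridge, the case still shut (angle between case_lid's own z axis and vertical below 0.08 rad and horizontal distance between the grasp point and slim_tip below 0.025 m and z of the grasp point in the frame of slim_tip between 0.015 and 0.075 m), for 1.6 s.
2. the fingertips dwell just above the connector nut, the case still shut (angle between case_lid's own z axis and vertical below 0.08 rad and horizontal distance between the grasp point and nut_top below 0.025 m and z of the grasp point in the frame of nut_top between 0.015 and 0.075 m), for 1.6 s.
3. the release button is pressed down by the fingers and the lid comes ajar (angle between case_lid's own z axis and vertical above 0.16 rad and contact force between the fingers and release_button above 0.5 N), for 0.02 s.
At the end, for the whole second after the job is handed in: the case's lid is ajar (over 0.16 rad of 0.21), the slim cartridge and the connector nut stand upright within 10 mm of where they were, and every other loose object is within 20 mm of where it was (angle between case_lid's own z axis and vertical above 0.16 rad and distance of each of slim_cartridge, connector_nut from where it was at the start of the episode below 0.01 m and angle between each of slim_cartridge, connector_nut's own z axis and vertical below 0.15 rad and distance of each of squat_cartridge, flat_locknut, soap_dish, plunger_handle, paste_jar, tape_spool from where it was at the start of the episode below 0.02 m); the robot touches nothing.
It fails at once if the slim cartridge or the connector nut is touched by the robot (contact force between any of the fingers, the arm and slim_cartridge above 0.3 N or contact force between any of the fingers, the arm and connector_nut above 0.3 N).
It fails at once if the slim cartridge or the connector nut is moved or lifted (over 10 mm) (distance of any of slim_cartridge, connector_nut from where it was at the start of the episode above 0.01 m).
It fails at once if another loose object is moved or lifted (over 20 mm) (distance of any of squat_cartridge, flat_locknut, soap_dish, plunger_handle, paste_jar, tape_spool from where it was at the start of the episode above 0.02 m).
It fails at once if the lid itself is pushed or pried by the robot (over 3 N) (contact force between any of the fingers, the arm and case_lid above 3 N).
It also fails if it takes over 58 s, if anything falls off the work surface, if the arm or the gripper's body presses on something with over 40 N, if the wrist force passes 120 N, or if a joint passes its speed limit or range.

## Working session

There is one attempt and no reset: what is moved stays moved. The work goes in short steps, Python scripts to look and compute and a tool call to move; the robot and the scene stay as the last step left them, time stands still between calls to the robot, and variables do not carry over. Pictures are saved under pics/ and viewed, and the job is handed in when it is done.

Besides the shell and the picture viewer there is one more tool, called after "Request:" as name(argument=value, ...) on one line, values as JSON. jog_arm: Moves the arm, as the interface text tells. Its arguments: {"type":"object","properties":{"motion":{"type":"array","items":{"type":"number"}},"grip_force":{"type":"number"}},"required":["motion"]}

```bash
ls; mkdir -p pics; python3 - <<'E'
from plant import *
import cv2,numpy as np
s=read_state();print(s)
for n in("scene","side","wrist"):
    c=read_camera(n);cv2.imwrite(f"pics/{n}0.png",c["frame"][:,:,::-1])
    print(n,{k:(v if not hasattr(v,'shape') else np.round(v,4).tolist()) for k,v in c.items() if k!="frame"})
E
```

```text
pics
{'t': 0.0, 'q': array([-8.53834836e-02,  1.31149352e-01,  1.48930338e+00,  1.87945230e-05,
        1.52297704e+00, -8.54101114e-02]), 'dq': array([-0.00163629, -0.00035596, -0.00048667, -0.00035871,  0.00027289,
        0.00065827]), 'joint_torque': array([-1.61290725e-03, -5.59853125e+01, -4.91755986e+01,  7.67333270e-02,
        3.59135563e-02, -2.97389461e-04]), 'tool_pos': array([5.99426657e-01, 8.84373329e-05, 2.17581264e-01]), 'orientation': array([-2.22041043e+00, -2.22046753e+00,  1.83566673e-03]), 'force': array([ 0.37481411,  0.2706691 , -0.35633301]), 'wrist_torque': array([-0.02231015, -0.00913766, -0.02415713]), 'opening': 0.09277615488483672}
scene {'vertical_fov': 46.189075596077856, 'cx': 277.20245585126116, 'cy': 205.70034595327368, 'world_from_camera': [[-0.3841, 0.7583, -0.5268, 1.1896], [0.9232, 0.3072, -0.2309, 0.1504], [-0.0132, -0.575, -0.818, 0.9888], [0.0, 0.0, 0.0, 1.0]]}
side {'vertical_fov': 56.68057095324698, 'cx': 279.2616567887452, 'cy': 211.8559667051136, 'world_from_camera': [[0.9903, -0.0687, 0.121, 0.4877], [-0.138, -0.5954, 0.7915, -0.7909], [0.0177, -0.8005, -0.5991, 0.58], [0.0, 0.0, 0.0, 1.0]]}
wrist {'vertical_fov': 65.70646984690485, 'cx': 282.303207121245, 'cy': 208.57436164802053, 'hand_eye': [[0.0009, -0.9707, -0.2403, 0.0645], [1.0, 0.0008, 0.0002, 0.0004], [-0.0, -0.2403, 0.9707, -0.1653], [0.0, 0.0, 0.0, 1.0]]}
```

View pics/scene0.png

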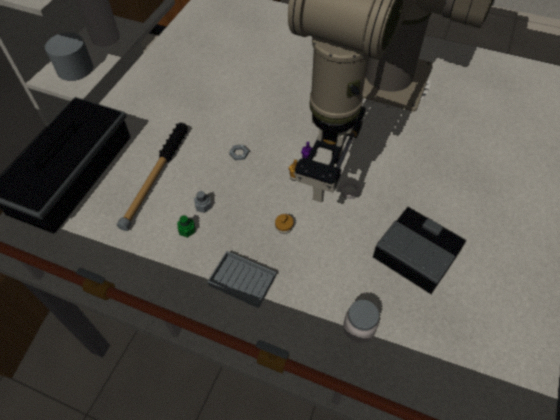

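View pics/side0.png

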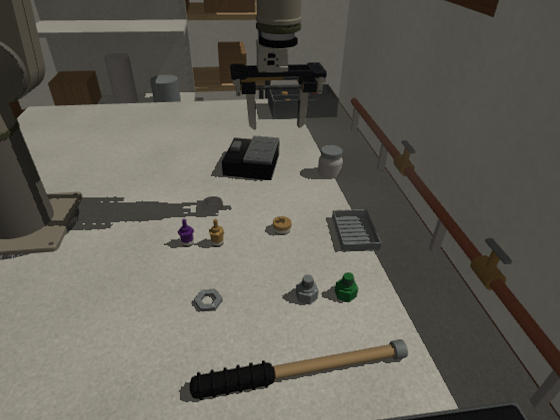

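View pics/wrist0.png

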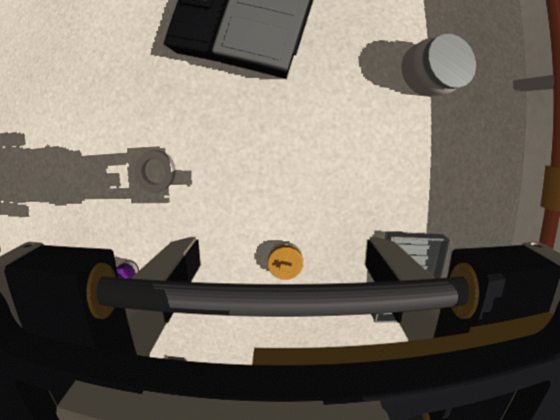

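```bash
python3 - <<'E'
import cv2,numpy as np
a=cv2.imread("pics/side0.png");b=cv2.imread("pics/scene0.png")
def c(im,x,y,w,h,n,k):
    cv2.imwrite(n,cv2.convertScaleAbs(cv2.resize(im[y:y+h,x:x+w],None,fx=k,fy=k,interpolation=cv2.INTER_CUBIC),alpha=1.5))
c(a,170,200,200,110,"pics/s1.png",4)
c(a,210,120,100,70,"pics/s2.png",8)
c(b,170,130,170,110,"pics/c1.png",4)
c(b,360,195,120,100,"pics/c2.png",6)
E
```

```text
(no output)
```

View pics/s1.png

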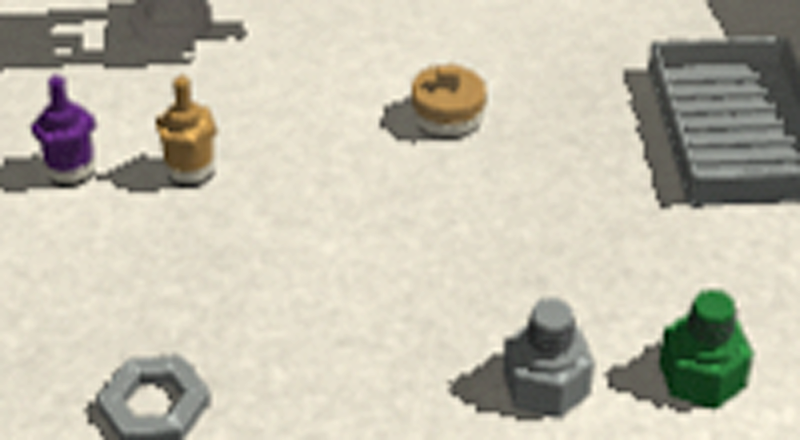

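View pics/s2.png

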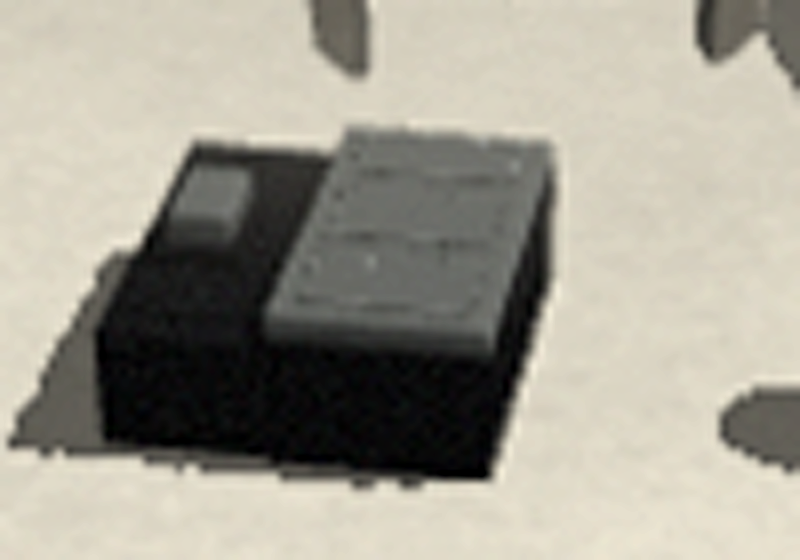

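View pics/c1.png

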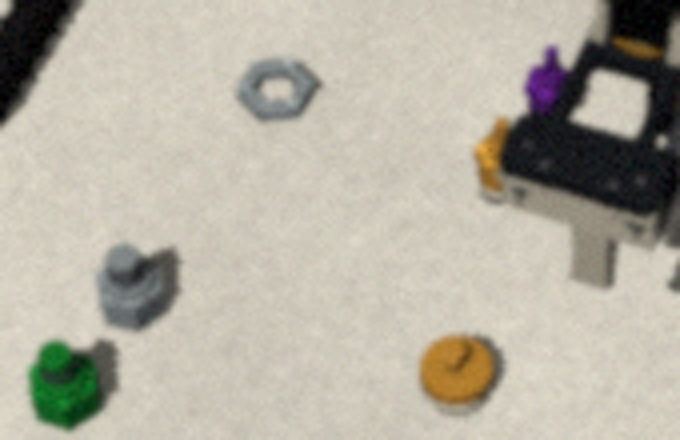

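View pics/c2.png

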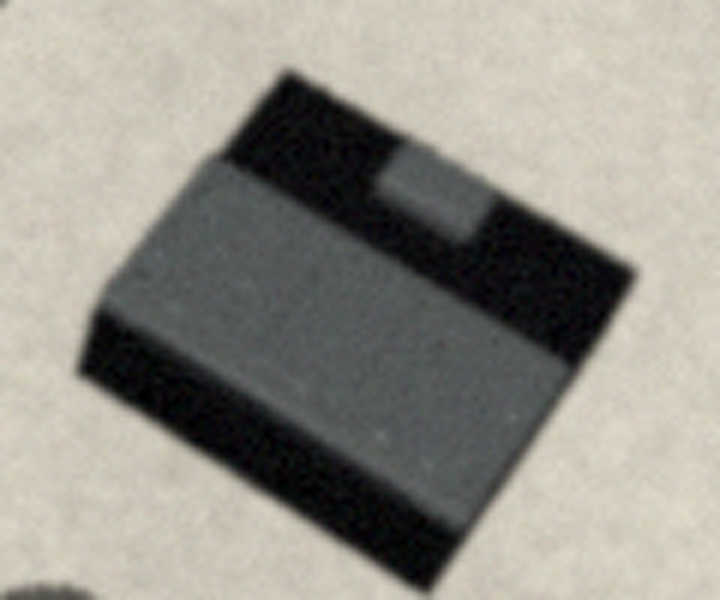

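```bash
cat >h.py <<'E'
from plant import *
import numpy as np
C={}
def cam(n):
    if n not in C: C[n]=read_camera(n)
    return C[n]
def ray(n,u,v):
    c=cam(n);f=210/np.tan(np.radians(c["vertical_fov"])/2);M=c["world_from_camera"]
    d=M[:3,:3]@np.array([(u-c["cx"])/f,(v-c["cy"])/f,1]);return M[:3,3],d/np.linalg.norm(d)
def atz(n,u,v,z):
    o,d=ray(n,u,v);return o+d*(z-o[2])/d[2]
def tri(*a):
    A=0;b=0
    for x in a:
        o,d=ray(*x);P=np.eye(3)-np.outer(d,d);A=A+P;b=b+P@o
    return np.linalg.solve(A,b)
E
python3 - <<'E'
from h import *
np.set_printoptions(precision=4,suppress=True)
for n,z,s,c in (("slim",.066,(214.9,219.5),(294.6,160.8)),("nut",.05,(307.3,276.1),(200.6,193.1)),("btn",.066,(236.3,143.1),(433.4,225.2)),
 ("purple",.066,(183.6,219.5),None),("green",.05,(347.6,274.4),(184.6,216.4))):
    print(n,atz("side",*s,z),c and atz("scene",*c,z),c and tri(("side",*s),("scene",*c)))
# case corners: lid front corners z=.062; side: lid corners
for u,v in ((348,128),(552,145),(495,330),(265,318)): print("lid side",atz("side",u/8+210-.4,v/8+120-.4,.062))
for u,v in ((215,155),(575,368),(465,525),(105,305)): print("lid scene",atz("scene",u/6+360-.4,v/6+195-.4,.062))
for u,v in ((288,70),(638,272)): print("deck front",atz("scene",u/6+360-.4,v/6+195-.4,.048))
E
```

```text
slim [ 0.451  -0.1231  0.066 ] [ 0.4554 -0.1222  0.066 ] [ 0.4522 -0.1224  0.0642]
nut [ 0.6191 -0.2948  0.05  ] [ 0.6197 -0.2976  0.05  ] [ 0.6195 -0.2966  0.0513]
btn [0.5144 0.2286 0.066 ] [0.5141 0.2313 0.066 ] [0.514  0.2312 0.0651]
purple [ 0.385  -0.1154  0.066 ] None None
green [ 0.6952 -0.2997  0.05  ] [ 0.6929 -0.3006  0.05  ] [ 0.6942 -0.3003  0.0513]
lid side [0.567  0.2805 0.062 ]
lid side [0.6412 0.2586 0.062 ]
lid side [0.6031 0.1226 0.062 ]
lid side [0.5269 0.139  0.062 ]
lid scene [0.5304 0.1503 0.062 ]
lid scene [0.5709 0.2919 0.062 ]
lid scene [0.6468 0.2689 0.062 ]
lid scene [0.6087 0.1303 0.062 ]
deck front [0.4714 0.1663 0.048 ]
deck front [0.5124 0.3077 0.048 ]
```

Request:
jog_arm(motion=[0,-0.06,-0.07,0,0,0,0,0,-0.12,-0.14,0,0,0,0,0,-0.18,-0.22,0,0,0,0,0,-0.245,-0.294,0,0,0,0,0,-0.245,-0.294,0.04,0,0,0,0,-0.245,-0.294,0.08,0,0,0,0,-0.245,-0.294,0.12,0,0,0,0,-0.245,-0.294,0.12,0,0,0], grip_force=20)

```text
t: 1.05
tool_pos: [0.4506, -0.1219, 0.1554]
orientation: [-2.218, -2.217, 0.004]
force: [-0.3, -0.2, -0.7]
opening: 0.0336
```

Request:
jog_arm(motion=[0,0,0.004,0.03,0,0,0,0,0,0.004,0.06,0,0,0,0,0,0.004,0.06,0,0,0,0,0,0.004,0.06,0,0,0,0,0,0.004,0.06,0,0,0])

```text
t: 1.55
tool_pos: [0.453, -0.122, 0.1263]
orientation: [-2.219, -2.218, 0.003]
force: [0.0, -0.0, -0.2]
opening: 0.0007
```

```bash
python3 - <<'E'
from h import *
import cv2
s=read_state();print(s["tool_pos"],s["opening"])
ims=[]
for n,(x,y,w,h) in (("side",(150,120,133,200)),("scene",(230,90,133,200)),("wrist",(0,0,560,420))):
    c=read_camera(n)["frame"][:,:,::-1]
    if n=="wrist": cv2.imwrite("pics/w1.png",c)
    else: ims.append(cv2.resize(c[y:y+h,x:x+w],None,fx=3,fy=3,interpolation=2))
cv2.imwrite("pics/a1.png",cv2.convertScaleAbs(np.hstack(ims),alpha=1.5))
E
```

```text
[ 0.45301485 -0.12196556  0.12632786] 0.0007164090376351139
```

View pics/a1.png

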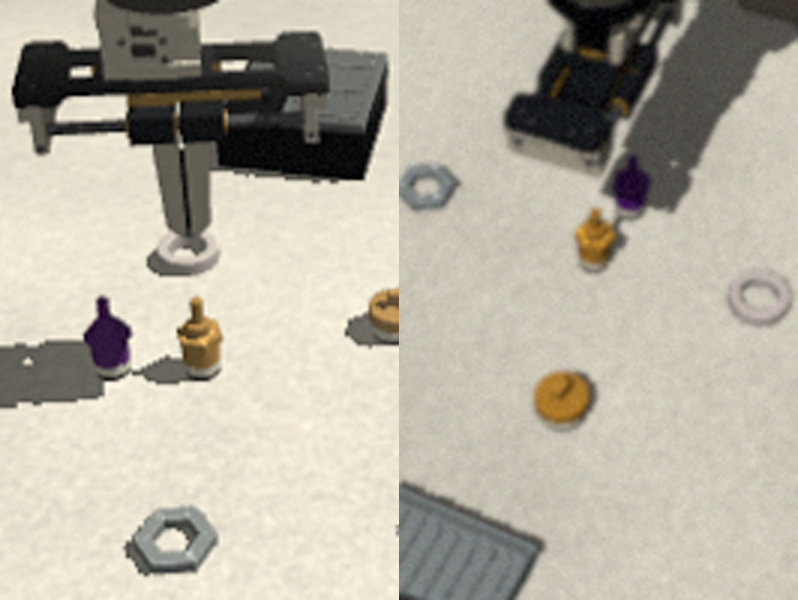

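View pics/w1.png

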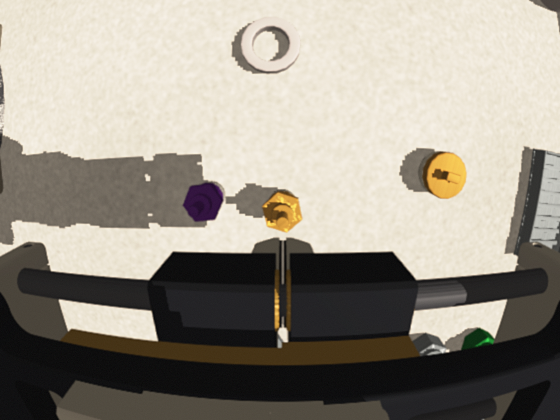

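```bash
python3 - <<'E'
from h import *
from scipy.spatial.transform import Rotation as R
s=read_state();c=read_camera("wrist");f=210/np.tan(np.radians(c["vertical_fov"])/2);print(f)
H=c["hand_eye"];Rw=R.from_rotvec(s["orientation"]).as_matrix();t=s["tool_pos"]
def proj(p):
    x=Rw.T@(np.array(p)-t);q=H[:3,:3].T@(x-H[:3,3]);th=np.arctan2(np.hypot(q[0],q[1]),q[2]);d=q[:2]/np.hypot(*q[:2])
    return np.round([c["cx"]+f*th*d[0],c["cy"]+f*th*d[1]],1)
print("slim top/base",proj([.453,-.1225,.066]),proj([.453,-.1225,0]))
print("fingertip",proj(t),"nut",proj([.6195,-.2965,.05]))
import cv2
cv2.imwrite("pics/w1c.png",cv2.resize(c["frame"][150:260,200:340,::-1],None,fx=5,fy=5,interpolation=2))
E
```

```text
325.19226210127806
slim top/base [282.1 221.1] [282.4 201.2]
fingertip [281.5 250.6] nut [437.5 371.4]
```

View pics/w1c.png

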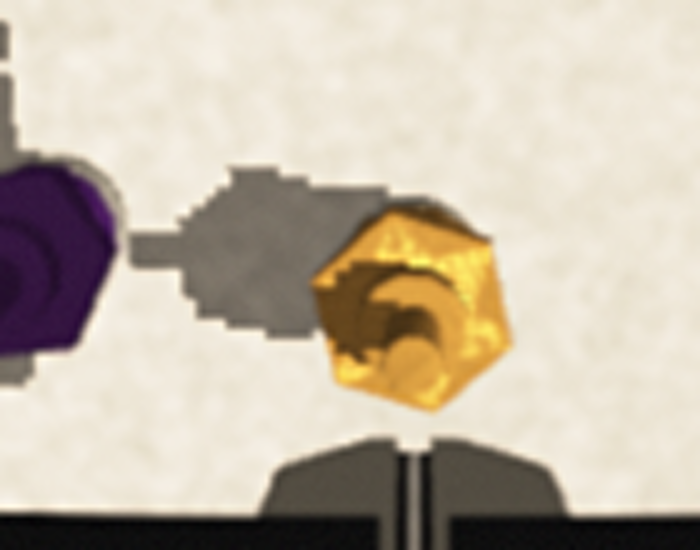

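Request:
jog_arm(motion=[0,0,0,0.03,0,0,0,0,0,0,0.05,0,0,0,0,0,0,0.07,0,0,0,0,0,0,0.07,0,0,0,0,0,0,0.07,0,0,0,0,0,0,0.07,0,0,0,0,0,0,0.07,0,0,0,0,0,0,0.07,0,0,0])

```text
t: 2.55
tool_pos: [0.4531, -0.122, 0.0915]
orientation: [-2.219, -2.219, 0.003]
force: [0.3, 0.1, 0.2]
opening: 0.0003
```

Request:
jog_arm(motion=[0,0,0,0,0,0,0,0,0,0,0,0,0,0,0,0,0,0,0,0,0,0,0,0,0,0,0,0,0,0,0,0,0,0,0,0,0,0,0,0,0,0,0,0,0,0,0,0,0,0,0,0,0,0,0,0])

```text
t: 3.35
tool_pos: [0.4531, -0.122, 0.0915]
orientation: [-2.219, -2.219, 0.003]
force: [0.4, -0.3, -0.3]
opening: 0.0003
```

Request:
jog_arm(motion=[0,0,0,0,0,0,0,0,0,0,0,0,0,0,0,0,0,0,0,0,0,0,0,0,0,0,0,0,0,0,0,0,0,0,0,0,0,0,0,0,0,0,0,0,0,0,0,0,0,0,0,0,0,0,0,0])

```text
t: 4.15
tool_pos: [0.4531, -0.122, 0.0915]
orientation: [-2.219, -2.219, 0.003]
force: [1.3, 0.1, -0.2]
opening: 0.0005
```

Request:
jog_arm(motion=[0,0,0,0,0,0,0,0,0,0,0,0,0,0,0,0,0,0,0,0,0,0,0,0,0,0,0,0,0,0,0,0,0,0,0,0,0,0,0,0,0,0,0,0,0,0,0,0,0,0,0,0,0,0,0,0])

```text
t: 4.95
tool_pos: [0.4531, -0.122, 0.0915]
orientation: [-2.219, -2.219, 0.003]
force: [-0.3, 0.7, 0.6]
opening: 0.0005
```

Request:
jog_arm(motion=[0,0,0,-0.06,0,0,0,0,0,0,-0.11,0,0,0,0,-0.06,0.06,-0.11,0,0,0,0,-0.12,0.12,-0.11,0,0,0,0,-0.18,0.18,-0.11,0,0,0,0,-0.24,0.24,-0.11,0,0,0,0,-0.3,0.29,-0.11,0,0,0,0,-0.349,0.333,-0.11,0,0,0])

```text
t: 5.75
tool_pos: [0.6207, -0.2983, 0.1451]
orientation: [-2.22, -2.218, 0.003]
force: [-0.9, 0.4, 0.0]
opening: 0.0005
```

Request:
jog_arm(motion=[0,0,0,0,0,0,0,0,0,0,0,0,0,0])

```text
t: 5.95
tool_pos: [0.6204, -0.2986, 0.1439]
orientation: [-2.219, -2.216, 0.004]
force: [-0.3, 0.2, 0.1]
opening: 0.0003
```

```bash
python3 - <<'E'
from h import *
import cv2
from scipy.spatial.transform import Rotation as R
s=read_state();c=read_camera("wrist");f=210/np.tan(np.radians(c["vertical_fov"])/2)
H=c["hand_eye"];Rw=R.from_rotvec(s["orientation"]).as_matrix();t=s["tool_pos"];print(t)
p=[.6195,-.2965,.05]
x=Rw.T@(np.array(p)-t);q=H[:3,:3].T@(x-H[:3,3]);th=np.arctan2(np.hypot(q[0],q[1]),q[2]);d=q[:2]/np.hypot(*q[:2])
print([c["cx"]+f*th*d[0],c["cy"]+f*th*d[1]])
cv2.imwrite("pics/w2c.png",cv2.resize(c["frame"][150:260,200:340,::-1],None,fx=5,fy=5,interpolation=2))
E
```

```text
[ 0.62037038 -0.29858689  0.14394533]
[np.float64(281.3343318142923), np.float64(206.7299097996917)]
```

View pics/w2c.png

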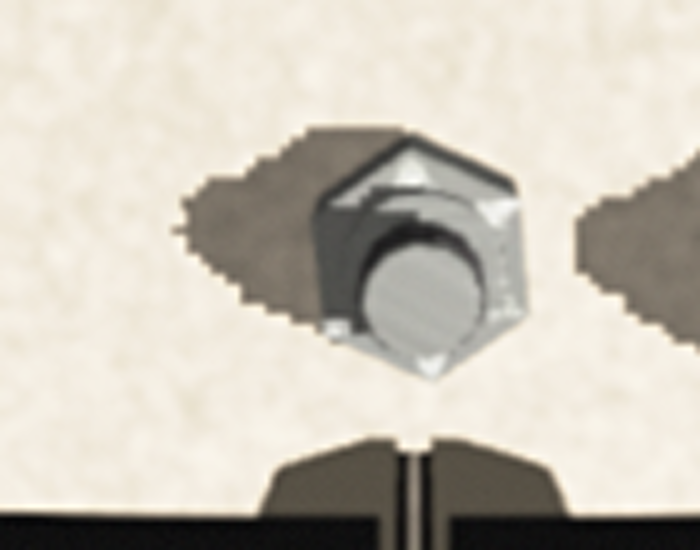

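Request:
jog_arm(motion=[0,0,0,0.04,0,0,0,0,0.002,0.002,0.08,0,0,0,0,0.002,0.002,0.12,0,0,0,0,0.002,0.002,0.138,0,0,0,0,0.002,0.002,0.138,0,0,0,0,0.002,0.002,0.138,0,0,0,0,0.002,0.002,0.138,0,0,0,0,0.002,0.002,0.138,0,0,0])

```text
t: 6.8
tool_pos: [0.6216, -0.2972, 0.077]
orientation: [-2.221, -2.218, 0.002]
force: [-0.3, -0.5, -0.2]
opening: 0.0007
```

Request:
jog_arm(motion=[0,0,0,0,0,0,0,0,0,0,0,0,0,0,0,0,0,0,0,0,0,0,0,0,0,0,0,0,0,0,0,0,0,0,0,0,0,0,0,0,0,0,0,0,0,0,0,0,0,0,0,0,0,0,0,0])

```text
t: 7.6
tool_pos: [0.6216, -0.2971, 0.077]
orientation: [-2.22, -2.218, 0.002]
force: [0.1, 0.4, -0.7]
opening: 0.0005
```

Request:
jog_arm(motion=[0,0,0,0,0,0,0,0,0,0,0,0,0,0,0,0,0,0,0,0,0,0,0,0,0,0,0,0,0,0,0,0,0,0,0,0,0,0,0,0,0,0,0,0,0,0,0,0,0,0,0,0,0,0,0,0])

```text
t: 8.4
tool_pos: [0.6216, -0.2971, 0.077]
orientation: [-2.22, -2.218, 0.002]
force: [-0.4, 1.0, -0.3]
opening: 0.0005
```

Request:
jog_arm(motion=[0,0,0,0,0,0,0,0,0,0,0,0,0,0,0,0,0,0,0,0,0,0,0,0,0,0,0,0,0,0,0,0,0,0,0,0,0,0,0,0,0,0,0,0,0,0,0,0,0,0,0,0,0,0,0,0])

```text
t: 9.2
tool_pos: [0.6216, -0.2971, 0.077]
orientation: [-2.22, -2.218, 0.002]
force: [0.7, 0.8, -0.5]
opening: 0.0003
```

Request:
jog_arm(motion=[0,0,0,-0.08,0,0,0,0,0,0,-0.16,0,0,0,0,0,0,-0.24,0,0,0,0,0.08,-0.03,-0.24,0,0,0,0,0.16,-0.07,-0.24,0,0,0,0,0.24,-0.1,-0.24,0,0,0,0,0.32,-0.14,-0.24,0,0,0,0,0.4,-0.18,-0.24,0,0,0])

```text
t: 10.0
tool_pos: [0.5313, -0.0958, 0.1975]
orientation: [-2.221, -2.218, 0.002]
force: [0.2, 0.3, 0.6]
opening: 0.0002
```

Request:
jog_arm(motion=[0,0.08,0,0,0,0,0,0,0.16,-0.01,0,0,0,0,0,0.24,-0.02,0,0,0,0,0,0.32,-0.02,0,0,0,0,0,0.4,-0.03,0,0,0,0,0,0.46,-0.03,0,0,0,0,0,0.5,-0.03,0,0,0,0,0,0.5,-0.03,0,0,0,0])

```text
t: 10.8
tool_pos: [0.5162, 0.1567, 0.1979]
orientation: [-2.217, -2.221, 0.001]
force: [0.4, -0.5, -0.5]
opening: 0.0002
```

The wrist camera looks ahead toward +y, so the button should be visible from here.

```bash
cat >>h.py <<'E'
from scipy.spatial.transform import Rotation as R
def wz(c,s,u,v,z):
    f=210/np.tan(np.radians(c["vertical_fov"])/2);H=c["hand_eye"];a=np.array([u-c["cx"],v-c["cy"]]);r=np.hypot(*a);th=r/f
    d=np.r_[np.sin(th)*a/r,np.cos(th)];Rw=R.from_rotvec(s["orientation"]).as_matrix()
    o=s["tool_pos"]+Rw@H[:3,3];d=Rw@H[:3,:3]@d;return o+d*(z-o[2])/d[2]
E
python3 - <<'E'
from h import *
import cv2
c=read_camera("wrist");cv2.imwrite("pics/w3.png",c["frame"][:,:,::-1])
cv2.imwrite("pics/w3c.png",cv2.convertScaleAbs(cv2.resize(c["frame"][130:250,210:350,::-1],None,fx=5,fy=5,interpolation=2),alpha=1.6))
E
```

```text
(no output)
```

View pics/w3.png

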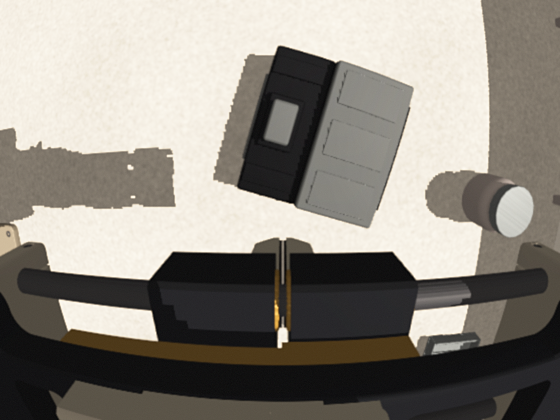

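View pics/w3c.png

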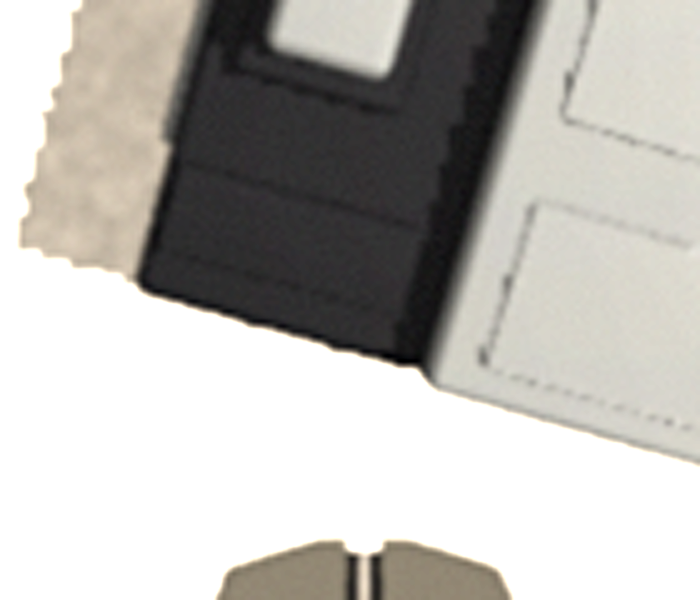

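```bash
python3 - <<'E'
from h import *
s=read_state();c=read_camera("wrist");print(s["tool_pos"],wz(c,s,281.5,122.5,.066))
E
```

```text
[0.516382   0.1552109  0.19787063] [0.5155941  0.22638607 0.066     ]
```

Request:
jog_arm(motion=[0,0.07,-0.003,0,0,0,0,0,0.146,-0.003,0,0,0,0,0,0.146,-0.003,0.06,0,0,0,0,0.146,-0.003,0.12,0,0,0,0,0.146,-0.003,0.18,0,0,0,0,0.146,-0.003,0.21,0,0,0,0,0.146,-0.003,0.21,0,0,0,0,0.146,-0.003,0.21,0,0,0])

```text
t: 11.7
tool_pos: [0.5154, 0.2268, 0.0938]
orientation: [-2.221, -2.219, 0.001]
force: [-1.1, -0.4, 0.3]
opening: 0.0005
```

```bash
python3 - <<'E'
from h import *
import cv2
ims=[]
for n,(x,y,w,h) in (("side",(190,90,130,110)),("scene",(360,150,130,110))):
    c=read_camera(n)["frame"][:,:,::-1]
    ims.append(cv2.resize(c[y:y+h,x:x+w],None,fx=3,fy=3,interpolation=2))
cv2.imwrite("pics/a4.png",cv2.convertScaleAbs(np.hstack(ims),alpha=1.8))
print(read_state()["tool_pos"])
E
```

```text
[0.51623351 0.22745321 0.09499633]
```

View pics/a4.png

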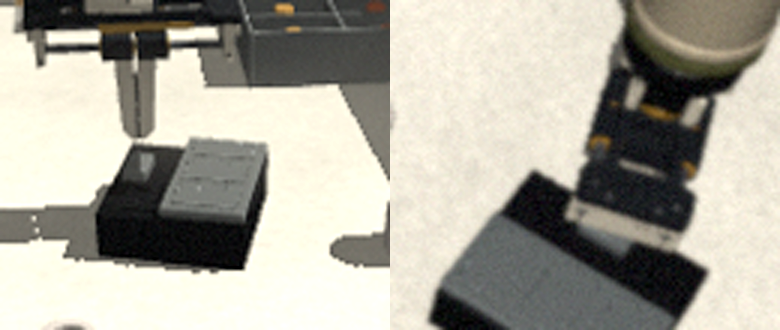

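Request:
jog_arm(motion=[0,0.002,-0.003,0.02,0,0,0,0,0.002,-0.003,0.04,0,0,0,0,0.002,-0.003,0.05,0,0,0,0,0.002,-0.003,0.056,0,0,0,0,0.002,-0.003,0.06,0,0,0,0,0.002,-0.003,0.064,0,0,0,0,0.002,-0.003,0.068,0,0,0,0,0.002,-0.003,0.072,0,0,0])

```text
t: 12.6
tool_pos: [0.5151, 0.2286, 0.0601]
orientation: [-2.221, -2.221, -0.003]
force: [-12.5, -3.8, 25.7]
opening: 0.0006
```

Request:
jog_arm(motion=[0,0,0,0,0,0,0,0,0,0,0,0,0,0])

```text
t: 12.8
tool_pos: [0.5156, 0.2288, 0.0603]
orientation: [-2.222, -2.221, -0.005]
force: [1.4, 0.7, 4.8]
opening: 0.0003
```

Request:
jog_arm(motion=[0,0,0,-0.02,0,0,0,0,0,0,-0.05,0,0,0,0,0,0,-0.1,0,0,0,0,0,0,-0.18,0,0,0,0,0,0,-0.26,0,0,0,0,-0.08,0,-0.28,0,0,0,0,-0.16,0,-0.28,0,0,0,0,-0.24,0,-0.28,0,0,0])

```text
t: 13.6
tool_pos: [0.5159, 0.1076, 0.2026]
orientation: [2.219, 2.221, 0.009]
force: [-0.1, -0.3, -1.2]
opening: 0.0006
```

Request:
jog_arm(motion=[0,0,0,0,0,0,0,0,0,0,0,0,0,0])

```text
t: 13.8
tool_pos: [0.5166, 0.107, 0.2043]
orientation: [2.221, 2.217, 0.012]
force: [-0.0, 0.3, -0.4]
opening: 0.0006
```

```bash
python3 - <<'E'
from h import *
import cv2
ims=[]
for n,(x,y,w,h) in (("side",(200,110,130,110)),("scene",(360,190,130,110))):
    f=read_camera(n)["frame"][:,:,::-1]; cv2.imwrite(f"pics/{n}5.png",f)
    ims.append(cv2.resize(f[y:y+h,x:x+w],None,fx=3,fy=3,interpolation=2))
cv2.imwrite("pics/a5.png",cv2.convertScaleAbs(np.hstack(ims),alpha=1.8))
cv2.imwrite("pics/d5.png",cv2.absdiff(cv2.imread("pics/side0.png"),cv2.imread("pics/side5.png"))*2)
s=read_state();print(s["t"],s["tool_pos"],s["force"],abs(s["dq"]).max())
E
```

```text
13.9 [0.51619347 0.10841853 0.20345412] [-0.7136302   0.57774306  0.63415953] 0.01675484557653935
```

View pics/a5.png

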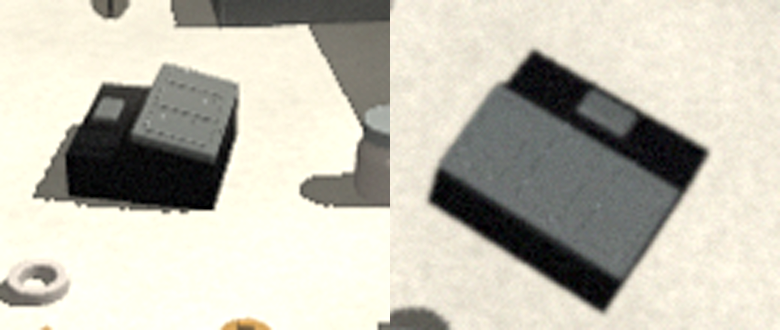

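View pics/d5.png

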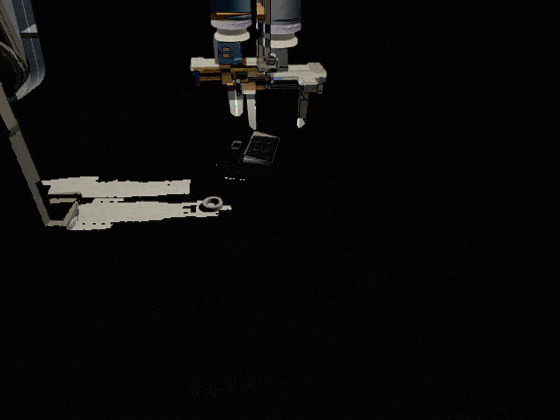

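```bash
python3 -c "
from plant import *
print(close_job())"
```

```text
the job is handed in; nothing more can be done
None
```

The job is done and handed in at about 13.9 s of the 58 s allowed, though no verdict was reported.

- **Pointing:** I held the closed fingertips about 25 mm above the brass slim cartridge for over 2 s. I then held them about 27 mm above the steel connector nut for over 2 s. I left the purple and green look-alikes alone.
- **Button:** I pressed the release button until the fingertips stopped at 60 mm, which is its fully-down height. The wrist force read 25.7 N at the bottom, then I lifted clear.

**Last checks:**
- The side picture shows the lid ajar. Its front edge has risen about 4.3 pixels, which matches the expected 17 mm.
- The before/after side pictures show no change except the arm, its shadow, the lid and the button. The tape spool was partly in the arm's shadow in the first picture, so I had no clean comparison for it.
- The arm is at rest with only noise on the force reading.
- The wrist camera disagreed with the other two by about 2 mm on the nut and about 3 mm on the button. That was too small to matter, and none of the checks failed.

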